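# Start up the desk: strip switch, space bar, left click

## Robot

A 7-joint arm with a two-finger parallel gripper is mounted at the origin on the work surface. World frame = base frame: x ahead of the robot, y to its left, z up, the work surface at z = 0. Lengths are in m, angles in rad, forces in N, time in s.
With the tool pointing down it reaches from about 0.425 to 0.95 m from the base axis. Payload 16.7 kg.
Tool frame: the origin (TCP) lies between the finger pads; the fingertips stand 8 mm ahead of it and the grasp point (between the pads) lies 11 mm behind it; x points along the fingers, y is the direction in which the jaws open and shut, and the axes are right-handed (so a half turn about x gives the same grasp; the last joint's range is limited). The gripper opens to 94 mm and grips with 3 to 60 N. Pads are 16 mm wide; open, the fingers measure 119 mm over their backs; the gripper's body (75 mm by 177 mm) begins 78 mm behind the grasp point.
Start: joints at [1.056, 0.426, 0.074, 1.606, -0.034, 1.111, -0.067], TCP at [0.241, -0.631, 0.213] pointing down, gripper open.
Joint ranges: [-2.85, 2.85], [-0.5, 2.14], [-1.23, 1.37], [0.21, 2.46], [-1.02, 4.16], [0.16, 2.05], [-2.73, 2.73]. Speed limits (rad/s): [1.89, 1.89, 2.39, 2.39, 3.01, 3.01, 3.01].

## Interface

Orientations are given as a unit quaternion [w, x, y, z].
In Python, from workcell import bot, eyes, order, silhouettes, spot_point gives the robot as it stands.
- The arm moves only by the shell command python3 -m creep 'ROWS' [FORCE]. ROWS is JSON, one flat list of numbers, 5 for each row, row after row: the opening, from 0 (shut) to 1 (fully open), then the shift along the tool's x, y, z in cm, then the turn about the tool's x in rad. A call has exactly 10 rows; each row is the pose to reach, as a shift and turn from the pose measured when the call began, along the tool's axes at that moment; what a row does not reach only later rows make up. A row lasts 1/8 s, in which the tool goes at most 62.5 mm and 10.7 degrees, less where a joint would pass 70% of its speed; a pose out of reach is approached as far as the arm can. A call with a gripper value outside its range is refused whole. The fingers move at their own pace and stop on an object; FORCE is the grip in N (left out, the last holds). Time passes only in rows, so rows that repeat a pose let the fingers close, or fill a call up. It gives the time, the measured TCP pose, the force and the opening at its end, in the units of the state.
- bot.observe(): the state, without advancing time (a new reading comes with each control period).
- eyes.capture(name): name is "side" or "top" or "wrist"; returns (picture, depth): 384x512x3 uint8, blue, green, red; 384x512 float32, m along the optical axis (not along the pixel's ray), 0 where there is no reading.
- eyes.camera_params(name): a dict with "fov_y" (degrees; the focal length in pixels is half the picture's height over the tangent of half this angle, whatever the lens; pixels are square), "cx", "cy" (the principal point, pixels), "rvec" (rotation vector, rad) and "tvec" (3), from world to camera coordinates, as OpenCV has them; the wrist camera has in their place "T_tool_cam" (4x4, takes a point from camera to tool coordinates, whose origin is the TCP and whose axes are the tool frame's). Camera axes: x right, y down, z forward; pixel columns grow to the right and rows downward; lengths in m; the calibration is good to about 2 mm. A picture is of the moment at which its call begins: read the wrist's pose just before it. camera_params takes no time and is no camera call.
- order.close_job(): hands the job in, once; it reports no verdict.
Trained networks look in the newest picture that a camera, given by its name, has taken for a name from the list of things; names that differ only in an ending like _2 or _b are one class to them, and where a whole thing is asked for, a point or a joint stands for the part that bears it (a point fixed in the world has none). Each returns a list of dicts, best first, with "score" (0 to 1); they miss things now and then, are a little off and sometimes report something else, mostly with a low value. They report only what shows in the picture. A call takes as long as a camera call. They do not tell look-alikes from the thing itself.
- silhouettes(camera, name): "pixels" (384x512 bool, what is visible of it) and "bbox" ([left, top, right, bottom] in pixels, round what is visible of it).
- spot_point(camera, name): "at" ([column, row] in pixels: a listed point, or the origin of a listed thing).
The state is a dict: "time": time; "q": joint angles; "qd": joint speeds; "joint_efforts": joint torques, N m; "eef_pos": TCP position; "tcp_rot": TCP orientation; "force": force on the tool from outside, world axes, zero at the start; "ft_torque": the same for the moment, N m; "grip_width": finger opening in m.
Only numpy, scipy, OpenCV 4.12 (cv2) and the standard library are available. Lean on these libraries where they do the work, as an engineer would, in place of code of your own. Each camera call takes 0.05 s, during which the arm holds its last target. There are 200 camera calls.

## Task

Start up this desk with light fingertip touches: press in the round switch on the power strip until it stays down, then tap the keyboard's space bar, then click the left button of the mouse. Press slowly and gently, never ramming one into its stop, and let each go again; do not press the right mouse button, do not shove or lift the mouse, and leave everything else on the desk where it stands.

Things in the scene. Friction and masses are not known exactly. Their poses are not given: they have to be found in the camera images.
- power_strip: white power strip lying on the desk beyond the keyboard, fixed, 60 x 200 x 40 mm (x, y, z), top face at z = 40 mm; three round grey sockets and, at its left end (+y as seen from the robot), a round push switch. Origin: centre of its underside; z up, y along its length towards the switch
- switch_top (a point): centre of the top of the strip's round white switch (29 mm diameter, black ring round it), 74 mm from the strip's middle along its +y; the top is 52.5 mm above the desk when out, about 46 mm when latched.
- switch (a joint): how far the switch is pressed in: 0 out, 0.010 m at its stop; latched on from 0.004. Pressing it takes a force that grows evenly from under 1 N at the start to 4 N at 4 mm, 5.5 N at 6 mm and 8.5 N at its stop (10 mm); let go, it stays where it was pushed, but eases back to about 6.5 mm from deeper. Like the keys below it must not be rammed into its stop: 25 N is too hard
- keyboard: grey keyboard with large black keys, fixed, 128 x 322 mm (x, y), its near long side towards the robot; base 12 mm thick, ordinary keys 21 mm square with tops at z = 20 mm, fixed. Origin: centre of its underside; x away from the typist, y to the left
- space_bar_top (a point): centre of the top of the space bar, the one long key (21 x 117 mm, long way along the keyboard's y) in the middle of the row nearest the robot, 48 mm towards the robot from the keyboard's centre; its top is 25 mm above the desk, 5 mm above the other keys
- space_bar (a joint): how far the space bar is pressed: 0 up, 0.008 m at its stop; it counts as pressed from 0.002. It springs back: 1 N to start, 3 N at 2 mm, 6 N at 5 mm, 9 N at the stop
- mouse: loose grey computer mouse, about 110 g, 112 x 62 mm, 36 mm high at the rear hump, lying on a thin black mat (200 x 160 x 3 mm) left or right of the keyboard. Origin: centre of its underside (3 mm above the desk); x towards its nose, which points away from the robot, y to its left
- left_button_top (a point): centre of the top of the mouse's left button (50 x 27 mm, long way along the mouse's x), on the nose half, 29 mm forward and 16.5 mm left of the mouse's origin, 34.5 mm above the mouse's underside; a 6 mm gap and a wheel part it from the right one
- right_button_top (a point): the same point of the right button, the mirror image on the mouse's right (-y) side; not to be pressed
- left_button (a joint): how far the left button is pressed: 0 up, 0.0065 m at its stop; it clicks at 0.002. It springs back: under 1 N to start, 3 N at 2 mm, 6 N at 4.5 mm
- right_button (a joint): the same for the right button, which must stay up
- stapler: loose black stapler, 130 x 34 x 50 mm, on a paper notepad (200 x 150 x 8 mm) on the side where the mouse is not; origin at the centre of its underside
- eraser: loose white eraser, 45 x 20 x 12 mm, on the same notepad; origin at the centre of its underside
- bottle: loose clear water bottle, 64 mm diameter, 200 mm high, standing far left; origin at the centre of its underside
- mug: loose white mug, 80 mm across, 92 mm high, handle on one side, standing far right; origin at the centre of its underside
- glue_stick: loose white glue stick, 28 mm diameter, 90 mm high, standing left of the power strip; origin at the centre of its underside
- tape_roll: loose roll of brown tape lying flat right of the power strip, 60 mm diameter, 19 mm high; origin at the centre of its underside
Not all that is in view belongs to the job. Leave any turquoise look-alike of the power_strip alone. What is shaped like the mouse but red is not meant.

How it is judged:
On the way, in this order (a step that is already met when the one before it is completed fails the run):
1. the strip's switch is pressed in by the fingers (value of joint switch above 0.004 m and contact force between the fingers and power_strip above 0.2 N), for 0.03 s.
2. the space bar is tapped by the fingers (value of joint space_bar above 0.002 m and contact force between the fingers and keyboard above 0.2 N), for 0.03 s.
3. the left mouse button is clicked by the fingers (value of joint left_button above 0.002 m and contact force between the fingers and mouse above 0.2 N), for 0.03 s.
At the end, for the whole second after the job is handed in: The switch stays in by 4 mm or more, the space bar and both mouse buttons are up again (under 1 mm), the mouse lies flat, at rest, within 20 mm of where it was, and the stapler, eraser, bottle, mug, glue stick and tape roll are within 20 mm of where they were (value of joint switch above 0.004 m and value of joint each of space_bar, left_button, right_button below 0.001 m and distance of each of mouse, stapler, eraser, bottle, mug, glue_stick, tape_roll from where it was at the start of the episode below 0.02 m and angle between mouse's own z axis and vertical below 0.1 rad and linear speed of mouse below 0.02 m/s); the robot touches nothing.
It fails at once if the fingers press the power strip, keyboard or mouse harder than 25 N (contact force between the fingers and power_strip above 25 N or contact force between the fingers and keyboard above 25 N or contact force between the fingers and mouse above 25 N).
It fails at once if the space bar or the left mouse button is pressed before the strip is switched on (value of joint switch below 0.004 m and value of joint any of space_bar, left_button above 0.002 m).
It fails at once if the right mouse button is pressed (value of joint right_button above 0.002 m).
It fails at once if the mouse is shoved more than 20 mm, tipped or lifted (distance of mouse from where it was at the start of the episode above 0.02 m or angle between mouse's own z axis and vertical above 0.25 rad or height (world z) of mouse above 0.013 m).
It fails at once if something else on the desk is moved more than 20 mm or lifted (distance of any of stapler, eraser, bottle, mug, glue_stick, tape_roll from where it was at the start of the episode above 0.02 m).
It also fails if it takes over 58 s, if anything falls off the work surface, if the arm or the gripper's body presses on something with over 40 N, if the wrist force passes 120 N, or if a joint passes its speed limit or range.

## Working session

There is one attempt and no reset: what is moved stays moved. The work goes in short steps, Python scripts to look and compute and a shell command to move; the robot and the scene stay as the last step left them, time stands still between calls to the robot, and variables do not carry over. Pictures are saved under pics/ and viewed, on a budget of 10 in all, crops included, one or two more only if the job needs it, and the job is handed in when it is done.

```bash
mkdir -p pics; cat > h.py <<'E'
import numpy as np,cv2
from scipy.spatial.transform import Rotation as R
from workcell import bot,eyes,order,silhouettes,spot_point
def cam(n):
    p=eyes.camera_params(n); f=192/np.tan(np.radians(p['fov_y'])/2)
    if 'rvec' in p:
        Rw=cv2.Rodrigues(np.array(p['rvec'],float))[0]; T=np.eye(4); T[:3,:3]=Rw.T; T[:3,3]=-Rw.T@np.array(p['tvec']).ravel()
    else:
        s=bot.observe(); W=np.eye(4); q=s['tcp_rot']; W[:3,:3]=R.from_quat([q[1],q[2],q[3],q[0]]).as_matrix(); W[:3,3]=s['eef_pos']
        T=W@np.array(p['T_tool_cam'])
    return f,p['cx'],p['cy'],T
def ray(c,uv,z):
    f,cx,cy,T=c; d=T[:3,:3]@np.array([(uv[0]-cx)/f,(uv[1]-cy)/f,1]); o=T[:3,3]
    return o+d*(z-o[2])/d[2]
def proj(c,P):
    f,cx,cy,T=c; p=T[:3,:3].T@(np.array(P)-T[:3,3]); return [f*p[0]/p[2]+cx,f*p[1]/p[2]+cy]
def totool(P):
    s=bot.observe(); q=s['tcp_rot']
    return R.from_quat([q[1],q[2],q[3],q[0]]).inv().apply(np.array(P)-s['eef_pos'])*100
E
python3 - <<'E'
from h import *
np.set_printoptions(precision=3,suppress=True)
s=bot.observe(); print({k:np.round(v,3) for k,v in s.items()}); q=s['tcp_rot'];print(R.from_quat([q[1],q[2],q[3],q[0]]).as_matrix())
c=cam('top'); print(c)
im,d=eyes.capture('top'); cv2.imwrite('pics/top.png',im)
im2,_=eyes.capture('side'); cv2.imwrite('pics/side.png',im2)
for n,z in [('switch_top',.0525),('space_bar_top',.025),('left_button_top',.0375),('right_button_top',.0375),('power_strip',0),('keyboard',0),('mouse',.003),('stapler',.008),('bottle',0),('mug',0),('glue_stick',0),('tape_roll',0)]:
    for r in spot_point('top',n)[:3]: print(n,round(r['score'],2),np.round(r['at'],1),ray(c,r['at'],z))
E
```

```text
{'time': np.float64(0.0), 'q': array([ 1.057,  0.427,  0.074,  1.607, -0.034,  1.111, -0.067]), 'qd': array([ 0.001,  0.   ,  0.   , -0.001,  0.   , -0.   ,  0.001]), 'joint_efforts': array([  0.001, -93.582,   3.667, -45.42 ,  -0.049,   0.02 ,   0.   ]), 'eef_pos': array([ 0.241, -0.63 ,  0.213]), 'tcp_rot': array([-0.128, -0.695, -0.129,  0.695]), 'force': array([-0.891,  0.689, -0.533]), 'ft_torque': array([-0.038,  0.029,  0.013]), 'grip_width': np.float64(0.094)}
[[-0.001  0.357 -0.934]
 [ 0.001 -0.934 -0.357]
 [-1.    -0.001  0.   ]]
(np.float64(457.5382217668474), 260.129839095925, 194.48185904201503, array([[-0.001, -0.999,  0.046,  0.427],
       [-1.   ,  0.002,  0.021, -0.077],
       [-0.021, -0.046, -0.999,  1.473],
       [ 0.   ,  0.   ,  0.   ,  1.   ]]))
switch_top 0.55 [208.7 133.6] [0.683 0.113 0.052]
switch_top 0.5 [307.8 266. ] [ 0.271 -0.194  0.052]
space_bar_top 0.8 [234.  202.2] [0.469 0.036 0.025]
left_button_top 0.7 [352.  180.5] [ 0.536 -0.335  0.038]
left_button_top 0.54 [426.8 202.3] [ 0.467 -0.567  0.038]
right_button_top 0.66 [419.4 203. ] [ 0.465 -0.544  0.038]
right_button_top 0.5 [357.1 182.1] [ 0.53  -0.351  0.038]
power_strip 0.8 [233.3 138.6] [0.676 0.04  0.   ]
power_strip 0.78 [328.8 276.6] [ 0.232 -0.265  0.   ]
keyboard 0.32 [357.3 123.8] [ 0.722 -0.361  0.   ]
mouse 0.91 [347. 192.] [ 0.501 -0.325  0.003]
mouse 0.72 [415.8 196.2] [ 0.487 -0.544  0.003]
mouse 0.55 [172.6 140.2] [0.671 0.237 0.003]
stapler 0.86 [144.8 191.9] [0.503 0.325 0.008]
stapler 0.61 [233.9 185.8] [0.522 0.037 0.008]
bottle 0.66 [139.9 128.8] [0.71  0.345 0.   ]
mug 0.58 [355.3 125.7] [ 0.716 -0.355  0.   ]
glue_stick 0.6 [176.5 139.3] [0.674 0.225 0.   ]
tape_roll 0.69 [330.1 143.2] [ 0.659 -0.273  0.   ]
```

View pics/top.png

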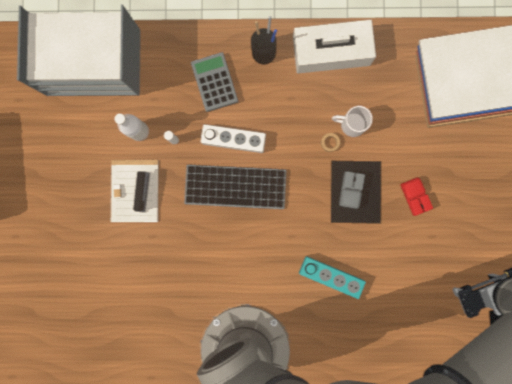

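View pics/side.png

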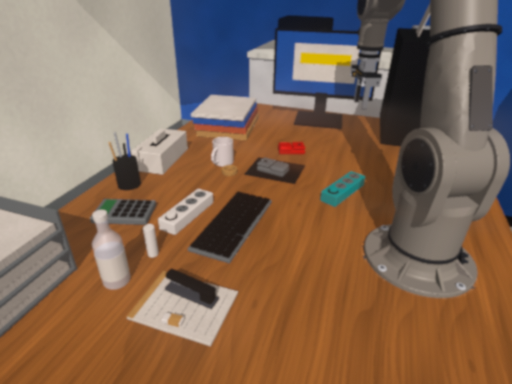

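The white strip is at (233,138) with its switch at (209,134), and the keyboard is at (236,187). The grey mouse is at (351,190), nose up and yawed slightly clockwise. The red mouse at (417,197) and the turquoise strip at (332,277) are decoys.

```bash
python3 - <<'E'
from h import *
np.set_printoptions(precision=3,suppress=True)
print(eyes.camera_params('wrist'))
for P in [(.48,-.33,.26),(.45,-.33,.26),(.66,.1,.26)]: print(P,totool(P))
E
python3 -m creep '[0,-2,-2,-4,0, 0,-4,-5,-9,0, 0,-5,-8,-14,0, 0,-5,-11,-19,0, 0,-5,-14,-24,0, 0,-5,-17,-29,0, 0,-5,-19,-32,0, 0,-5,-19.5,-33,0, 0,-5,-19.5,-33,0, 0,-5,-19.5,-33,0]' 10
python3 - <<'E'
from h import *
np.set_printoptions(precision=3,suppress=True)
c=cam('wrist'); im,d=eyes.capture('wrist'); cv2.imwrite('pics/w1.png',im)
for n,z in [('left_button_top',.0375),('right_button_top',.0375),('mouse',.003)]:
    for r in spot_point('wrist',n)[:3]: print(n,round(r['score'],2),np.round(r['at'],1),ray(c,r['at'],z))
E
```

```text
{'fov_y': 65.85144174204773, 'cx': 258.51903712058254, 'cy': 189.2201135812666, 'T_tool_cam': array([[ 0.001, -0.268,  0.963, -0.172],
       [ 1.   , -0.001, -0.001, -0.001],
       [ 0.001,  0.963,  0.268, -0.078],
       [ 0.   ,  0.   ,  0.   ,  1.   ]])}
(0.48, -0.33, 0.26) [ -4.65  -19.548 -33.069]
(0.45, -0.33, 0.26) [ -4.65  -20.618 -30.267]
(0.66, 0.1, 0.26) [ -4.648 -53.3   -65.222]
time: 1.95
eef_pos: [0.4785, -0.3321, 0.2635]
tcp_rot: [-0.128, -0.695, -0.127, 0.696]
force: [0.2, -0.3, -0.3]
grip_width: 0.0007
left_button_top 0.71 [273.9 124.4] [ 0.537 -0.331  0.037]
left_button_top 0.61 [406.7 225.8] [ 0.472 -0.562  0.037]
right_button_top 0.87 [385.8 228.8] [ 0.457 -0.536  0.037]
right_button_top 0.62 [296.6 135.7] [ 0.534 -0.364  0.037]
mouse 0.81 [265.2 144.4] [ 0.505 -0.331  0.003]
mouse 0.61 [387.5 202.8] [ 0.488 -0.539  0.003]
mouse 0.46 [11.1 36.5] [0.519 0.034 0.003]
```

View pics/w1.png

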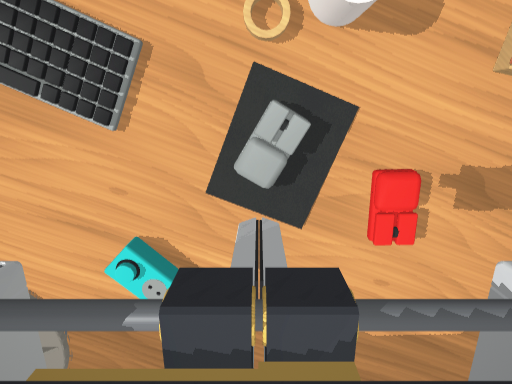

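The grey mouse is at (273,145), nose up-right; buttons sit at about (270,112) and (297,128). The red decoy is at (395,207). Next I go to the switch.

```bash
python3 -m creep '[0,0,-4,-3.5,0, 0,0,-8,-7,0.1, 0,0,-12,-11,0.2, 0,0,-16.5,-15,0.3, 0,0,-21,-19,0.36, 0,0,-25.5,-23,0.36, 0,0,-30,-27,0.36, 0,0,-34.6,-30.5,0.36, 0,0,-34.6,-30.5,0.36, 0,0,-34.6,-30.5,0.36]'
python3 - <<'E'
from h import *
np.set_printoptions(precision=3,suppress=True)
c=cam('wrist'); im,d=eyes.capture('wrist'); cv2.imwrite('pics/w2.png',im)
for n,z in [('switch_top',.0525),('space_bar_top',.025),('keyboard',0),('power_strip',0)]:
    for r in spot_point('wrist',n)[:3]: P=ray(c,r['at'],z);print(n,round(r['score'],2),np.round(r['at'],1),P,totool(P))
E
```

```text
time: 3.4
eef_pos: [0.6411, 0.0994, 0.2631]
tcp_rot: [-0.001, -0.707, -0.001, 0.707]
force: [1.0, -0.7, -0.3]
grip_width: 0.0004
switch_top 0.64 [248.7 133.8] [0.685 0.113 0.052] [21.097 -1.445 -4.412]
space_bar_top 0.5 [297.5 268.8] [0.476 0.039 0.025] [23.861  5.866 16.496]
keyboard 0.56 [300.1 234. ] [0.524 0.034 0.   ] [26.365  6.445 11.768]
power_strip 0.91 [458.5 379.3] [ 0.232 -0.271  0.   ] [26.373 36.943 40.956]
power_strip 0.89 [300.8 140. ] [0.672 0.039 0.   ] [26.369  6.009 -3.059]
```

View pics/w2.png

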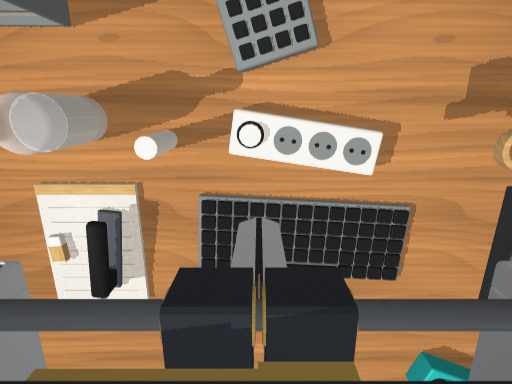

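The switch is at (249,134), and the network's point agrees with that. I go to just above it.

```bash
python3 -m creep '[0,0,-1.4,-4.4,0, 0,3,-1.4,-4.4,0, 0,7,-1.4,-4.4,0, 0,11,-1.4,-4.4,0, 0,14,-1.4,-4.4,0, 0,16.5,-1.4,-4.4,0, 0,18.5,-1.4,-4.4,0, 0,19.3,-1.4,-4.4,0, 0,19.3,-1.4,-4.4,0, 0,19.3,-1.4,-4.4,0]'
python3 - <<'E'
from h import *
np.set_printoptions(precision=4,suppress=True)
c=cam('wrist'); im,d=eyes.capture('wrist')
r=spot_point('wrist','switch_top'); print(bot.observe()['eef_pos'],[(x['score'],x['at'],ray(c,x['at'],.0525)) for x in r[:2]])
E
```

```text
time: 4.9
eef_pos: [0.6857, 0.113, 0.0717]
tcp_rot: [0.001, 0.708, 0.0, -0.707]
force: [-0.1, 0.2, 0.4]
grip_width: 0.0003
[0.6856 0.113  0.0716] [(0.66, [262.7, 227.9], array([0.6822, 0.1108, 0.0525]))]
```

```bash
python3 -m creep '[0,0.5,0,0,0, 0,0.9,0,0,0, 0,1.05,0,0,0, 0,1.15,0,0,0, 0,1.25,0,0,0, 0,1.35,0,0,0, 0,1.45,0,0,0, 0,1.55,0,0,0, 0,1.65,0,0,0, 0,1.7,0,0,0]'
```

```text
time: 6.25
eef_pos: [0.6856, 0.113, 0.0546]
tcp_rot: [0.001, 0.708, 0.0, -0.707]
force: [-3.9, -0.3, 4.9]
grip_width: 0.0006
```

Force is about 5 N, so the switch is roughly 5 mm in. I push 1 mm more for margin, then release and move up and back over the keyboard.

```bash
python3 -m creep '[0,0.05,0,0,0, 0,0.1,0,0,0, 0,0.1,0,0,0, 0,0,0,0,0, 0,-1,0,0,0, 0,-5,0,0,0, 0,-9,0,0,0, 0,-12,3,4,0, 0,-13,6,8,0, 0,-13,7,10,0]'
python3 - <<'E'
from h import *
np.set_printoptions(precision=4,suppress=True)
import time
c=cam('wrist'); im,d=eyes.capture('wrist'); cv2.imwrite('pics/w3.png',im)
for n,z in [('switch_top',.0465),('space_bar_top',.025),('keyboard',0)]:
    for r in spot_point('wrist',n)[:2]: P=ray(c,r['at'],z);print(n,round(r['score'],2),np.round(r['at'],1),P,totool(P))
u,v=map(int,np.round(proj(c,(.685,.113,.046)))); 
f,cx,cy,T=c
def z(u,v):
    k=d[v,u]; return (T@[(u-cx)/f*k,(v-cy)/f*k,k,1])[2]
if 0<=v<384: print(u,v,'switch z',np.round([z(u+i,v+j) for i in(-4,0,4) for j in (-2,0,2)],4))
E
```

```text
time: 7.5
eef_pos: [0.5846, 0.0409, 0.1864]
tcp_rot: [0.0, 0.708, -0.0, -0.706]
force: [-0.0, 0.2, -0.3]
grip_width: 0.0004
switch_top 0.85 [188.4  83.6] [0.6849 0.1112 0.0465] [ 13.9517  -7.0007 -10.0126]
keyboard 0.83 [263.9 222.3] [0.5188 0.0348 0.    ] [18.5128  0.8147  6.7854]
187 84 switch z [0.0469 0.0455 0.0459 0.0471 0.0457 0.0466 0.0454 0.0451 0.0458]
```

View pics/w3.png

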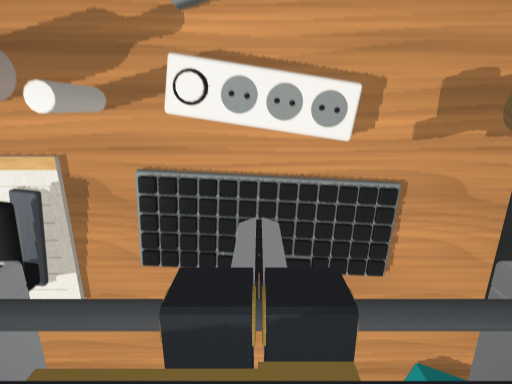

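The switch at (190,87) has its top at z of about 46 mm, so it is latched. The space bar is hidden by the gripper, so I back off for a look.

```bash
python3 -m creep '[0,0,0,4,0, 0,0,0,9,0, 0,0,0,14,0, 0,0,0,14,0, 0,0,0,14,0, 0,0,0,14,0, 0,0,0,14,0, 0,0,0,14,0, 0,0,0,14,0, 0,0,0,14,0]'
python3 - <<'E'
from h import *
np.set_printoptions(precision=4,suppress=True)
c=cam('wrist'); im,d=eyes.capture('wrist'); cv2.imwrite('pics/w4.png',im)
for n,z in [('space_bar_top',.025),('keyboard',0)]:
    for r in spot_point('wrist',n)[:2]: P=ray(c,r['at'],z);print(n,round(r['score'],2),np.round(r['at'],1),P,totool(P))
E
```

```text
time: 8.95
eef_pos: [0.4461, 0.0429, 0.1849]
tcp_rot: [0.0, 0.708, 0.0, -0.706]
force: [-0.1, -0.3, -0.5]
grip_width: 0.0004
keyboard 0.72 [267.6 112.1] [0.5181 0.0332 0.    ] [18.5148  0.9757 -7.1436]
```

View pics/w4.png

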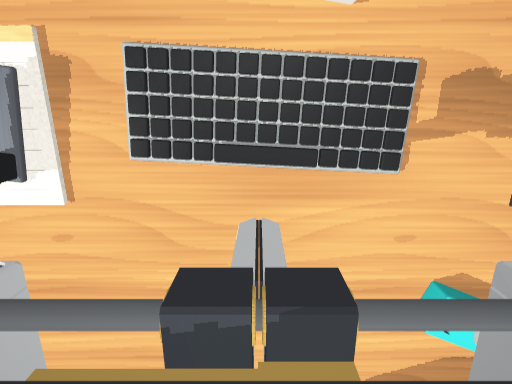

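The space bar is plain, spanning columns 214–318 with its centre at about (266,154).

```bash
python3 - <<'E'
from h import *
c=cam('wrist'); 
for uv in [(266,154),(216,152),(317,157)]: P=ray(c,uv,.025); print(P,totool(P))
E
```

```text
[0.47284605 0.03529334 0.025     ] [16.00166007  0.7586857  -2.62509849]
[0.47507824 0.09144109 0.025     ] [16.00216317 -4.85579865 -2.85553111]
[ 0.46947284 -0.02222167  0.025     ] [16.00082819  6.5097485  -2.28038928]
```

```bash
python3 -m creep '[0,2,0.8,-2.6,0, 0,6,0.8,-2.6,0, 0,10,0.8,-2.6,0, 0,12.5,0.8,-2.6,0, 0,13.8,0.8,-2.6,0, 0,14.3,0.8,-2.6,0, 0,14.3,0.8,-2.6,0, 0,14.3,0.8,-2.6,0, 0,14.3,0.8,-2.6,0, 0,14.3,0.8,-2.6,0]'
```

```text
time: 10.35
eef_pos: [0.4728, 0.0349, 0.0424]
tcp_rot: [0.0, 0.708, 0.0, -0.706]
force: [0.1, -0.1, 0.2]
grip_width: 0.0005
```

```bash
python3 -m creep '[0,0.4,0,0,0, 0,0.75,0,0,0, 0,0.9,0,0,0, 0,1.0,0,0,0, 0,1.1,0,0,0, 0,1.2,0,0,0, 0,1.27,0,0,0, 0,1.33,0,0,0, 0,1.33,0,0,0, 0,1.33,0,0,0]'
```

```text
time: 11.6
eef_pos: [0.4726, 0.0348, 0.0291]
tcp_rot: [0.0, 0.708, 0.0, -0.706]
force: [-4.1, 0.4, 4.1]
grip_width: 0.0006
```

```bash
python3 -m creep '[0,0.08,0,0,0, 0,0.08,0,0,0, 0,-0.5,0,0,0, 0,-3,0,0,0, 0,-8,0,0,0, 0,-13,2,0,0, 0,-16,7,1,0, 0,-16,13,2,0, 0,-16,19,2,0, 0,-16,25,2,0]'
python3 -m creep '[0,0,5,0,0, 0,0,9,0,0, 0,0,12,0,0, 0,0,12.3,0,0, 0,0,12.3,0,0, 0,0,12.3,0,0, 0,0,12.3,0,0, 0,0,12.3,0,0, 0,0,12.3,0,0, 0,0,12.3,0,0]'
python3 - <<'E'
from h import *
np.set_printoptions(precision=4,suppress=True)
c=cam('wrist'); im,d=eyes.capture('wrist'); cv2.imwrite('pics/w5.png',im)
for n,z in [('left_button_top',.0375),('right_button_top',.0375),('mouse',.003)]:
    for r in spot_point('wrist',n)[:2]: P=ray(c,r['at'],z);print(n,round(r['score'],2),np.round(r['at'],1),P,totool(P))
for r in silhouettes('wrist','mouse')[:2]:
    m=r['pixels']; v,u=np.nonzero(m); pts=np.array([ray(c,p,.03)[:2] for p in zip(u,v)],np.float32); print(r['score'],r['bbox'],cv2.minAreaRect(pts*1000))
E
```

```text
time: 12.85
eef_pos: [0.4525, -0.2172, 0.1899]
tcp_rot: [0.001, 0.709, 0.0, -0.705]
force: [1.4, -0.0, 0.5]
grip_width: 0.0005
time: 14.1
eef_pos: [0.4527, -0.3402, 0.19]
tcp_rot: [0.001, 0.709, 0.0, -0.705]
force: [-0.2, 0.3, 0.3]
grip_width: 0.0008
left_button_top 0.87 [247.6  97.6] [ 0.5401 -0.328   0.0375] [15.2872 -1.2188 -8.6763]
left_button_top 0.61 [462.8 164.3] [ 0.4695 -0.5661  0.0375] [15.2688 22.5816 -1.578 ]
right_button_top 0.74 [277.4 105.6] [ 0.5321 -0.3593  0.0375] [15.2877  1.9145 -7.8589]
right_button_top 0.7 [432.5 176.3] [ 0.4558 -0.5346  0.0375] [15.2612 19.431  -0.209 ]
mouse 0.98 [426.  147.9] [ 0.4832 -0.542   0.003 ] [18.7273 20.1656 -2.9323]
0.95 [392.9, 93.7, 474.2, 198.4] ((487.0013732910156, -536.4966430664062), (115.27393341064453, 71.7796401977539), 21.77524757385254)
0.85 [223.6, 69.3, 293.5, 181.4] ((507.4180603027344, -337.5831298828125), (62.33205795288086, 111.9684066772461), 79.8444595336914)
```

View pics/w5.png

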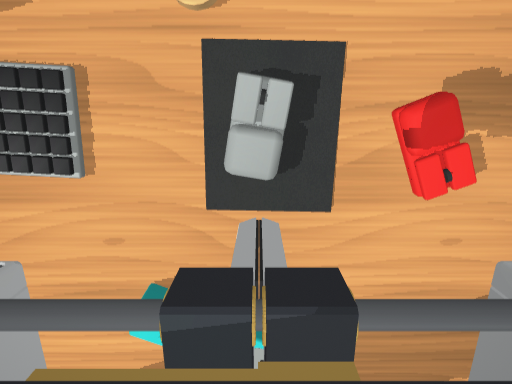

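The grey mouse is at (260,125), yaw about -10°. The left button at (248,98) is the left one in the picture; silhouette and point agree to 2 mm. I turn the tool 80° so its narrow side lies across the button.

```bash
python3 -m creep '[0,0,-0.3,-2,-0.18, 0,0,-0.6,-4,-0.36, 0,0,-1,-6,-0.54, 0,1,-1.2,-8,-0.72, 0,3,-1.2,-8.6,-0.9, 0,5,-1.2,-8.6,-1.08, 0,7,-1.2,-8.6,-1.25, 0,8,-1.2,-8.6,-1.4, 0,8,-1.2,-8.6,-1.4, 0,8,-1.2,-8.6,-1.4]'
python3 - <<'E'
from h import *
np.set_printoptions(precision=4,suppress=True)
s=bot.observe(); print(s['eef_pos'],s['q']); P=np.array([.5395,-.327,.0455]); print(totool(P)); 
c=cam('wrist'); im,d=eyes.capture('wrist'); cv2.imwrite('pics/w6.png',im); print(proj(c,[.5395,-.327,.0375]))
for n in ['left_button_top','right_button_top']:
    for r in spot_point('wrist',n)[:2]: P=ray(c,r['at'],.0375);print(n,round(r['score'],2),np.round(r['at'],1),P)
E
```

```text
time: 15.6
eef_pos: [0.5392, -0.3284, 0.1109]
tcp_rot: [0.456, 0.543, 0.453, -0.54]
force: [1.2, -0.3, -0.2]
grip_width: 0.0004
[ 0.5392 -0.3284  0.1109] [ 0.6823  0.4754 -0.3093  1.7856  0.1768  0.9022  0.1229]
[ 6.5352 -0.0344 -0.1388]
[np.float64(258.95431816016776), np.float64(199.28747693702007)]
left_button_top 0.82 [260.2 202.4] [ 0.5401 -0.33    0.0375]
```

View pics/w6.png

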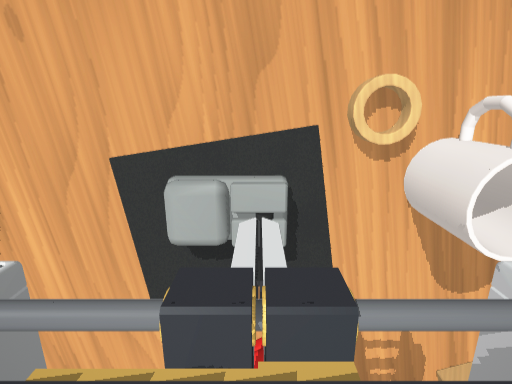

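The tool is aligned with the mouse. The left button spans columns 230–288 and rows 178–212, and the target projects to (259,199), inside it.

```bash
python3 -m creep '[0,2,0,-0.1,0, 0,4,0,-0.1,0, 0,5.2,0,-0.1,0, 0,5.7,0,-0.1,0, 0,5.7,0,-0.1,0, 0,5.7,0,-0.1,0, 0,5.7,0,-0.1,0, 0,5.7,0,-0.1,0, 0,5.7,0,-0.1,0, 0,5.7,0,-0.1,0]'
```

```text
time: 17.0
eef_pos: [0.5398, -0.3274, 0.054]
tcp_rot: [0.457, 0.542, 0.454, -0.54]
force: [0.5, 0.0, 0.6]
grip_width: 0.001
```

```bash
python3 -m creep '[0,0.4,0,0,0, 0,0.7,0,0,0, 0,0.8,0,0,0, 0,0.9,0,0,0, 0,1.0,0,0,0, 0,1.1,0,0,0, 0,1.16,0,0,0, 0,1.2,0,0,0, 0,1.2,0,0,0, 0,1.2,0,0,0]'
```

```text
time: 18.25
eef_pos: [0.5398, -0.3273, 0.0421]
tcp_rot: [0.457, 0.542, 0.454, -0.54]
force: [-2.9, 2.0, 5.0]
grip_width: 0.0005
```

About 5 N, so the button is roughly 3.5 mm in and clicked. I release, lift and check.

```bash
python3 -m creep '[0,-0.2,0,0,0, 0,-0.8,0,0,0, 0,-3,0,0,0, 0,-8,0,0,0, 0,-13,0,2,0, 0,-17,0,5,0, 0,-18,0,8,0, 0,-18,0,8,0, 0,-18,0,8,0, 0,-18,0,8,0]'
python3 - <<'E'
from h import *
np.set_printoptions(precision=4,suppress=True)
print(bot.observe()['force'])
c=cam('wrist'); im,d=eyes.capture('wrist'); t,dt=eyes.capture('top')
for n in ['left_button_top','right_button_top']:
    for r in spot_point('wrist',n)[:1]: print(n,ray(c,r['at'],.0375))
for r in silhouettes('wrist','mouse')[:2]:
    v,u=np.nonzero(r['pixels']); print(cv2.minAreaRect(np.array([ray(c,p,.03)[:2] for p in zip(u,v)],np.float32)*1000))
old=cv2.imread('pics/top.png')
cv2.imwrite('pics/end.png',np.hstack([im[:, :400],cv2.resize(t[80:272,100:300],None,fx=2,fy=2)]))
for n in ['switch_top']:
    for r in spot_point('top',n)[:2]: print(r['at'])
df=cv2.absdiff(old,t).max(2)[110:230,100:310]; print('changed px left/centre desk',(df>40).sum())
E
```

```text
time: 19.5
eef_pos: [0.5255, -0.4047, 0.2217]
tcp_rot: [0.457, 0.542, 0.454, -0.539]
force: [-0.5, 0.5, -0.8]
grip_width: 0.0002
[-0.5053  0.536  -0.7598]
left_button_top [ 0.5399 -0.3264  0.0375]
right_button_top [ 0.5334 -0.3603  0.0375]
((507.51446533203125, -338.5513916015625), (61.75864791870117, 110.6923599243164), 80.22876739501953)
((490.973876953125, -519.837646484375), (27.948810577392578, 112.43037414550781), 81.73484802246094)
[311.4, 269.5]
changed px left/centre desk 11
```

View pics/end.png

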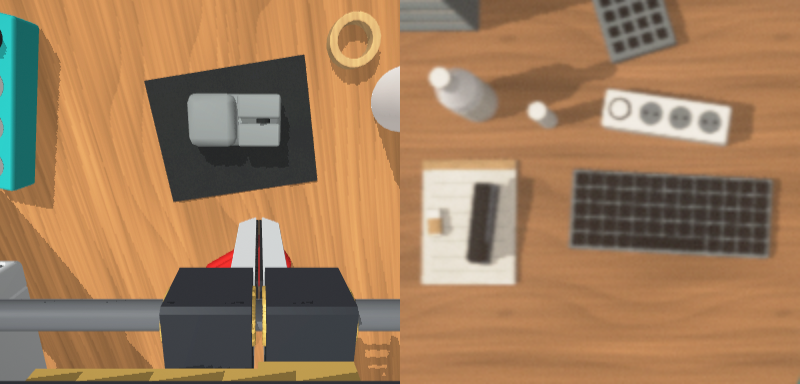

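The mouse lies flat where it was, at (235,120). The objects on the right-hand view are unchanged and the arm is clear, so I hand in.

```bash
python3 -c "
from workcell import order; print(order.close_job())"
```

```text
the job is handed in; nothing more can be done
None
```

I pressed the strip's switch, tapped the space bar and clicked the left mouse button, in that order, then lifted clear and handed the job in at about 20 s. No verdict is reported.

| Press | Force I read | Estimated depth |
|---|---|---|
| Switch | about 5 N, then 1 mm deeper (force not read there) | 5–6 mm |
| Space bar | about 4 N, then 0.8 mm deeper (force not read there) | 3–4 mm |
| Left mouse button | about 5 N | 3.5 mm |

**Last checks:**
- **Switch:** after release, depth readings put its top at about 46 mm, so it is latched.
- **Mouse:** it lies within about 1 mm and 0.5° of where it was.
- **Rest of the desk:** the overhead picture showed practically no change on the left and centre of the desk. On the right, the tape roll was in view, but I did not measure the tape roll or the mug against the start.
- **Robot:** it touched nothing at the end.

**Disagreements and gaps:**
- Both the switch and space bar presses also showed about 4 N of sideways force, and the mouse click about 3.5 N, with no visible effect.
- In the last overhead picture the network reported the turquoise strip's switch and missed the real one; I ignored that.
- I did not measure directly that the space bar and mouse buttons came back up.

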